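# Give the shoe horn its place on the crowded key rail

## Task

The car key is hanging in the shoe horn's place on the long rail. Take the key off and hang it on the empty single stand, then take the shoe horn off its stand and hang it on the rail in the gap the key has left, blade on the near side of the bar like its neighbours. Lower it in carefully: the other hanging things must stay where they hang, and nothing else on the shelf may be pushed about.

Things in the scene. Friction and masses are not known exactly. Their poses are not given: they have to be found in the camera images.
- horn_tab (a point): shoe horn, grey plastic, 0.11 kg, hung on stand A by a steel clip (upside-down U over the bar, 22 mm wide, mouth 20 wide, 30 deep, roof 4 thick). On the roof a grip tab, 10 (x) x 20 (y) x 40 mm tall. Point: tab centre, over the mouth's middle, 24 mm above the bar's top; x across the clip, y along the bar, z up
- horn_blade (a point): centre of the shoe horn's dished blade: 14.5 mm to -x of the tab centre, 114 mm below it, same axes. The blade, 44 mm wide (y), lies wholly at x = -22 to -10 mm from the tab centre and reaches 155 mm below it (131 mm below the bar's top)
- key_tab (a point): tab centre of the car key, 0.13 kg: black fob 36 mm wide (y), steel key blade down. Clip, tab and axes as for the shoe horn; body at x = -25 to -10 mm, reaching 151 mm below this point. The only tall tab on the rail. It hangs on the long rail in one of the three middle places (order of car key, opener and torch varies), between two neighbours
- opener_tab (a point): tab centre of the steel bottle opener (flat, square ring at its foot), which stays on the rail. Clip and axes as for the shoe horn, tab only 12 mm tall (its centre 10 mm above the bar's top); body at most 36 mm wide (y), reaching 125 mm below the bar's top and forward to x = -33 mm. Hangs loose: knocks shift it
- torch_tab (a point): tab centre of the pocket torch (24 mm tube, 36 mm black head down), which stays on the rail. Clip and axes as for the shoe horn, tab only 12 mm tall (its centre 10 mm above the bar's top); body at most 36 mm wide (y), reaching 125 mm below the bar's top and forward to x = -33 mm. Hangs loose: knocks shift it
- brush_tab (a point): tab centre of the wooden clothes brush (bristles to the front), which stays on the rail. Clip and axes as for the shoe horn, tab only 12 mm tall (its centre 10 mm above the bar's top); body at most 36 mm wide (y), reaching 125 mm below the bar's top and forward to x = -33 mm. Hangs loose: knocks shift it
- tag_tab (a point): tab centre of the flat black luggage tag, which stays on the rail. Clip and axes as for the shoe horn, tab only 12 mm tall (its centre 10 mm above the bar's top); body at most 36 mm wide (y), reaching 125 mm below the bar's top and forward to x = -33 mm. Hangs loose: knocks shift it
- rail_bar (a point): middle of the long rail's top, 170 mm up: dark steel bar along y, 320 long, 12 thick (x), 20 mm high, on end posts; z up, -x is its near side, where all bodies hang. Five places 48 mm apart (y = -96 to 96 mm, give or take 2), all taken at the start; bodies have 12 mm between them, 60 mm between the key's neighbours once it is gone
- stand_a_bar (a point): stand A, where the shoe horn hangs at the start: a small portal with a bar of the same section and height as the long rail's, 110 mm long with posts at its ends; it may stand left or right. This point is the middle of the bar's top, axes as for the long rail
- stand_b_bar (a point): stand B, the empty one: the same as stand A, on the other side of the long rail. This point is the middle of its bar's top, axes as for the long rail
- phone_stand: bystander: clear acrylic phone stand, 75 mm wide, 108 mm tall, origin under its middle
- umbrella: bystander: compact black umbrella lying behind the rail along its y axis, 235 mm long, 46 mm thick, origin under its middle
- tin: bystander: steel shoe polish tin, 60 mm across, 24 mm tall, origin under its middle
- loose_key: bystander: second car key lying on the shelf, 97 mm long, 14 mm thick, origin under its fob
- mug: bystander: white mug, 85 mm tall, behind the rail, origin under its middle
Mind the look-alikes: they are no part of the job. Leave any red look-alike of the part that bears horn_tab alone.

How it is judged:
On the way, in this order (a step that is already met when the one before it is completed fails the run):
1. the car key hangs on the empty stand's bar (z of key_tab in the frame of stand_b_bar between 0.019 and 0.029 m and x of key_tab in the frame of stand_b_bar between -0.01 and 0.01 m and y of key_tab in the frame of stand_b_bar between -0.03 and 0.03 m and angle between key_tab's own z axis and vertical below 0.2 rad and angle between the y axis of key_tab and the y axis of stand_b_bar, either way round below 0.4 rad), for 0.2 s.
2. the shoe horn hangs on the long rail in the gap (z of horn_tab in the frame of rail_bar between 0.019 and 0.029 m and x of horn_tab in the frame of rail_bar between -0.01 and 0.01 m and y of horn_tab in the frame of rail_bar between -0.07 and 0.07 m and angle between horn_tab's own z axis and vertical below 0.2 rad and angle between the y axis of horn_tab and the y axis of rail_bar, either way round below 0.4 rad and x of horn_blade in the frame of rail_bar below -0.004 m), for 0.2 s.
At the end, for the whole second after the job is handed in: Car key hung on stand B within 30 mm of its middle, shoe horn hung in the freed middle place of the rail, blade on the near side; both clips down on the bar (5 mm), tilt under 0.2 rad, turned under 0.4 rad. Each neighbour within 12 mm of its start, tilt under 0.2 rad (all of step 1 and all of step 2 and distance of each of opener_tab, torch_tab, brush_tab, tag_tab from where it was at the start of the episode below 0.012 m and angle between each of opener_tab, torch_tab, brush_tab, tag_tab's own z axis and vertical below 0.2 rad); the robot touches nothing.
It fails at once if a neighbour on the rail is dislodged or pushed along (over 20 mm) (distance of any of opener_tab, torch_tab, brush_tab, tag_tab from where it was at the start of the episode above 0.02 m).
It fails at once if a bystander on the shelf is pushed about (over 20 mm) (distance of any of phone_stand, umbrella, tin, loose_key, mug from where it was at the start of the episode above 0.02 m).
It also fails if it takes over 69 s, if anything falls off the work surface, if the arm or the gripper's body presses on something with over 40 N, if the wrist force passes 120 N, or if a joint passes its speed limit or range.

## Robot

A 6-joint arm with a two-finger parallel gripper is mounted at the origin on the work surface. World frame = base frame: x ahead of the robot, y to its left, z up, the work surface at z = 0. Lengths are in m, angles in rad, forces in N, time in s.
With the tool pointing down it reaches from about 0.3 to 0.775 m from the base axis. Payload 14.6 kg.
Tool frame: the origin (TCP) lies on the centre line of the jaws, within the pads' length; the fingertips stand 25 mm ahead of it and the grasp point (between the pads) lies 6 mm ahead of it (ctrl.tip_reach is the distance from the TCP to the fingertips, in m); z points along the fingers, y is the line along which they close (so a half turn about z gives the same grasp; the last joint's range is limited). The gripper opens to 94 mm and grips with 3 to 60 N. Pads are 16 mm wide; open, the fingers measure 119 mm over their backs; the gripper's body (75 mm by 177 mm) begins 78 mm behind the grasp point.
Start: joints at [-0.067, 0.3, 1.521, -0, 1.321, -0.067], TCP at [0.55, -0, 0.19] pointing down, gripper open.
Joint ranges: [-3.03, 3.03], [-0.79, 2.21], [0.23, 2.52], [-1.04, 4.18], [0, 3.07], [-2.55, 2.55]. Speed limits (rad/s): [2.22, 2.22, 2.57, 3.14, 3.14, 3.14].

## Interface

Orientations are given as [roll, pitch, yaw] about the fixed x, y, z axes, in that order (R = Rz(yaw) Ry(pitch) Rx(roll)).
In Python, from station import ctrl gives the robot as it stands. The module is installed in compiled form; this text tells all that it offers.
- The arm moves only by the tool apply_moves, never from a script. Its argument "deltas" is a list of rows, each a list of 7 numbers: the closure in counts, from 0 (fully open) to 255 (shut), then the shift along the world's x, y, z in cm, then the turn, a rotation vector about the world's x, y, z in rad. In form: [[jaw, tx, ty, tz, ax, ay, az], ...]. A call has 1 to 10 rows; each row shifts and turns the commanded pose from where the row before left it; what a row does not reach is not made up. A row lasts 1/10 s, in which the tool goes at most 50 mm and 8.59 degrees, less where a joint would pass 70% of its speed; a pose out of reach is approached as far as the arm can. A call with a gripper value outside its range is refused whole. The fingers move at their own pace and stop on an object; "grip_force" is the grip in N (left out, the last holds). Time passes only in rows, so rows that do not move let the fingers close. It gives the time, the measured TCP pose, the force, the opening and the grip force at its end, in the units of the state.
- ctrl.get_obs(): the state, without advancing time (a new reading comes with each control period).
- ctrl.camera(name): name is "scene" or "side" or "wrist"; returns a dict with "img" (480x640x3 uint8, red, green, blue), "K" (3x3 intrinsics, pixels), "k1" (the pictures are not rectified: a ray, as slopes to the right and down, at radius r is drawn at 1 + k1 r^2 times it, then the intrinsics apply), "pose" (4x4, takes a point from camera to world coordinates); the wrist camera has in their place "hand_eye" (4x4, takes a point from camera to tool coordinates, whose origin is the TCP and whose axes are the flange's). Camera axes: x right, y up, looking along -z (the intrinsics and any distortion apply to the point x, -y, -z); pixel columns grow to the right and rows downward; lengths in m; the calibration is good to about 2 mm. A picture is of the moment at which its call begins: read the wrist's pose just before it. There is no depth.
- ctrl.hand_in(): hands the job in; it is judged then, once.
The state is a dict: "time_s": time; "qpos": joint angles; "joint_vel": joint speeds; "tau": joint torques, N m; "ee_pos": TCP position; "eef_rot": TCP orientation; "force": force on the tool from outside, world axes, zero at the start; "moment": the same for the moment, N m; "grip_width": finger opening in m; "grip_force": force on a finger pad.
Only numpy, scipy, OpenCV 4.12 (cv2) and the standard library are available. Lean on these libraries where they do the work, as an engineer would, in place of code of your own. Each camera call takes 0.05 s, during which the arm holds its last target. There are 200 camera calls.

## Working session

There is one attempt and no reset: what is moved stays moved. The work goes in short steps, Python scripts to look and compute and a tool call to move; the robot and the scene stay as the last step left them, time stands still between calls to the robot, and variables do not carry over. Pictures are saved under pics/ and viewed, at most 10 in all, crops included, and the job is handed in when it is done.

Besides the shell and the picture viewer there is one more tool, called after "Request:" as name(argument=value, ...) on one line, values as JSON. apply_moves: Moves the arm, as the interface text tells. Its arguments: {"type":"object","properties":{"deltas":{"type":"array"},"grip_force":{"type":"number"}},"required":["deltas"]}

```bash
mkdir -p pics
cat > h.py <<'E'
import numpy as np,cv2
from station import ctrl
from scipy.spatial.transform import Rotation as R
def snap(name,fn):
    o=ctrl.get_obs(); c=ctrl.camera(name)
    if 'pose' not in c:
        T=np.eye(4);T[:3,:3]=R.from_euler('xyz',o['eef_rot']).as_matrix();T[:3,3]=o['ee_pos']
        c['pose']=T@c['hand_eye']
    cv2.imwrite('pics/'+fn+'.png',c['img'][:,:,::-1]); np.savez('pics/'+fn+'.npz',**{k:v for k,v in c.items()})
    return c
def load(fn): return dict(np.load('pics/'+fn+'.npz'))
def ray(c,px):
    K=c['K'];k=float(c['k1']); D=np.array([k,0,0,0,0.])
    u=cv2.undistortPoints(np.array([[px]],float),K,D)[0,0]
    d=c['pose'][:3,:3]@np.array([u[0],-u[1],-1]); return c['pose'][:3,3],d/np.linalg.norm(d)
def onz(c,px,z):
    o,d=ray(c,px); return o+d*(z-o[2])/d[2]
def tri(rs):
    A=0;b=0
    for o,d in rs:
        P=np.eye(3)-np.outer(d,d);A=A+P;b=b+P@o
    x=np.linalg.solve(A,b); return x,[np.linalg.norm((np.eye(3)-np.outer(d,d))@(x-o)) for o,d in rs]
E
python3 - <<'E'
from h import *
for n in('scene','side','wrist'):
    c=snap(n,n+'0'); print(n,c['K'][0,0],c['k1'],c['pose'].round(3).tolist())
print(ctrl.get_obs())
E
```

```text
scene 588.9507143689056 -0.10470560780642585 [[0.256, -0.729, 0.635, 1.504], [0.967, 0.202, -0.158, -0.233], [-0.013, 0.654, 0.756, 1.355], [0.0, 0.0, 0.0, 1.0]]
side 556.2533008406463 -0.07403865669657209 [[-0.707, 0.381, -0.596, -0.258], [-0.707, -0.381, 0.596, 0.733], [0.0, 0.843, 0.538, 0.787], [0.0, 0.0, 0.0, 1.0]]
wrist 423.87247967429107 0.01815958589518458 [[1.0, -0.0, 0.002, 0.55], [-0.0, 0.961, 0.278, 0.081], [-0.002, -0.278, 0.961, 0.384], [0.0, 0.0, 0.0, 1.0]]
{'time_s': 0.15, 'qpos': array([-6.65889075e-02,  3.00316923e-01,  1.52143507e+00, -4.41442946e-06,
        1.32071075e+00, -6.65953214e-02]), 'joint_vel': array([-2.21735562e-06, -8.42861978e-04, -2.55999464e-03,  1.08418246e-03,
       -5.40222468e-04,  8.95953556e-04]), 'tau': array([-2.50185103e-04, -5.31960297e+01, -3.52822959e+01,  7.07691838e-02,
        2.35654798e-02, -3.66386917e-05]), 'ee_pos': array([5.49784718e-01, 1.62996731e-05, 1.90032679e-01]), 'eef_rot': array([-3.14072421e+00, -5.36343156e-05,  1.57080381e+00]), 'force': array([-0.89741167,  0.66318951,  0.3081623 ]), 'moment': array([-0.00982935,  0.03051563, -0.03078372]), 'grip_force': 0.0, 'grip_width': 0.09417505850315651}
```

View pics/scene0.png

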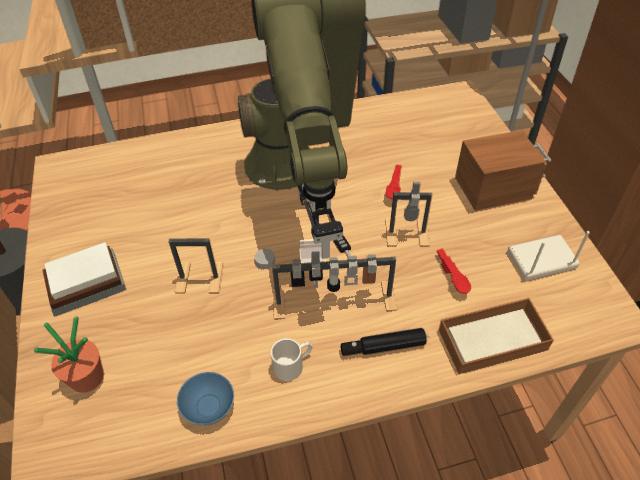

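View pics/side0.png

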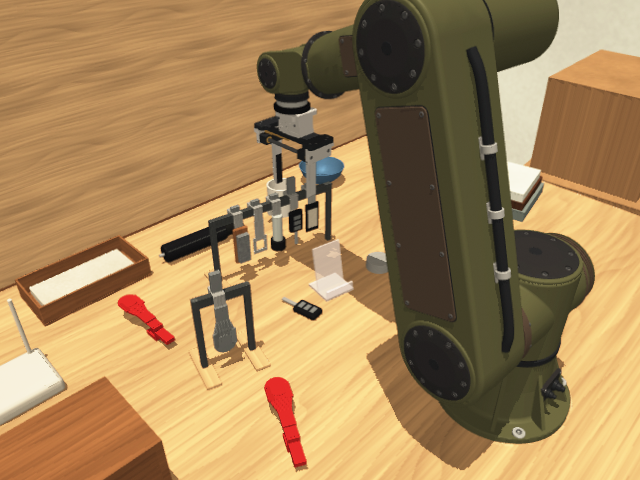

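View pics/wrist0.png

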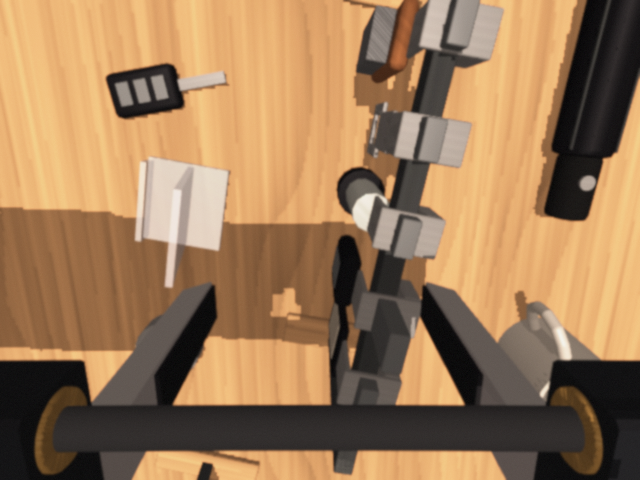

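The rail order from +y to −y is brush, opener, torch, key (tall tab), tag. In the wrist view the key tab is near (390,310), the tag near (365,395), and the bar leans from (440,60) to (350,460). Stand A with the horn is on the +y side, at scene (410,195) and side (222,295). Empty stand B is at scene (193,242).

Run:
```python
from h import *
s=load('scene0');d=load('side0');w=load('wrist0')
for n,p in dict(railL=(274,264),railR=(394,261),AL=(391,195),AR=(431,196),BL=(171,241),BR=(214,241)).items(): print(n,onz(s,p,.17).round(3))
for n,p in dict(AL=(250,286),AR=(193,299),railfar=(330,185),railnear=(211,220)).items(): print('side',n,onz(d,p,.17).round(3))
for n,p,z in [('brush',(457,25),.186),('opener',(430,138),.186),('torch',(406,238),.186),('tag',(362,393),.186),('key',(390,312),.214)]: print(n,onz(w,p,z).round(3))
```

```text
railL [ 0.559 -0.126  0.17 ]
railR [0.632 0.175 0.17 ]
AL [0.403 0.247 0.17 ]
AR [0.437 0.355 0.17 ]
BL [ 0.409 -0.377  0.17 ]
BR [ 0.44  -0.265  0.17 ]
side AL [0.385 0.263 0.17 ]
side AR [0.427 0.357 0.17 ]
side railfar [ 0.553 -0.118  0.17 ]
side railnear [0.622 0.177 0.17 ]
brush [0.608 0.118 0.186]
opener [0.6   0.072 0.186]
torch [0.592 0.025 0.186]
tag [ 0.573 -0.062  0.186]
key [ 0.581 -0.001  0.214]
```

Request:
apply_moves(deltas=[[0,0,0,4,0,0,0],[0,0,0,4,0,0,0],[0,0,-3,4,0,0,0],[0,0,-4,2,0,0,0],[0,0,-3,0,0,0,0],[0,0,0,0,0,0,0],[0,0,0,0,0,0,0]])

```text
time_s: 0.85
ee_pos: [0.5498, -0.1001, 0.3299]
eef_rot: [-3.141, -0.0, 1.57]
force: [0.8, -0.6, 0.4]
grip_width: 0.0938
grip_force: 0.0
```

Run:
```python
from h import *
c=snap('wrist','w1'); print(ctrl.get_obs()['ee_pos'],ctrl.get_obs()['eef_rot'])
```

```text
[ 0.54988823 -0.09946049  0.32994732] [-3.14069498e+00 -4.12312813e-04  1.57077013e+00]
```

View pics/w1.png

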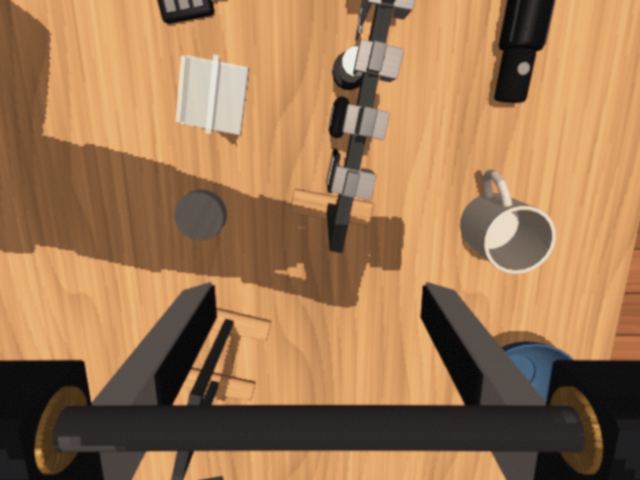

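Run:
```python
import cv2,numpy as np
a=cv2.imread('pics/w1.png');s=cv2.imread('pics/scene0.png')
g=lambda i,x,y,w,h,k:cv2.resize(i[y:y+h,x:x+w],None,fx=k,fy=k,interpolation=cv2.INTER_CUBIC)
o=np.zeros((600,800,3),np.uint8)
o[:,:350]=g(a,300,0,140,240,2.5)
o[:300,350:]=g(s,160,225,90,60,5)
o[300:,350:]=g(s,380,180,90,60,5)
cv2.imwrite('pics/crop1.png',o)
```

```text
(no output)
```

View pics/crop1.png

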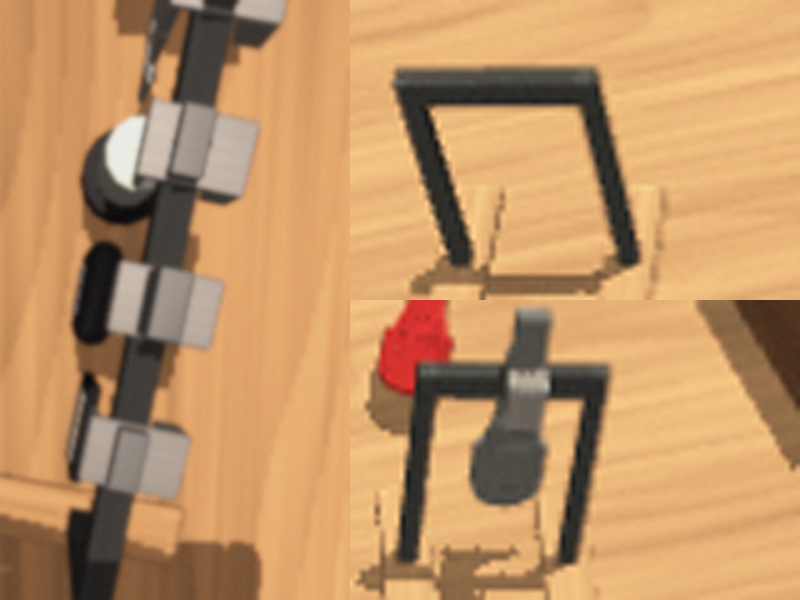

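Run:
```python
from h import *
s=load('scene0');w=load('w1')
def P(n,a,b):
    a,b=onz(s,a,.17),onz(s,b,.17);d=b-a; print(n,a.round(3),b.round(3),((a+b)/2).round(4),'len',np.linalg.norm(d).round(3),'yaw',np.arctan2(-d[0],d[1]).round(3))
P('B',(169.6,240),(209.6,239.8));P('A',(393.6,194.2),(431.6,194.4));P('rail',(274,264),(394,261))
W=lambda x,y:(300+x/2.5,y/2.5)
pts={}
for n,p,z in [('torch',(193,140),.186),('key',(172,305),.214),('tag',(127,460),.186),('bar1',(174,225),.17),('bar2',(137,385),.17),('bar3',(208,60),.17)]:
    print(n,onz(w,W(*p),z).round(4))
```

```text
B [ 0.404 -0.38   0.17 ] [ 0.433 -0.275  0.17 ] [ 0.4186 -0.328   0.17  ] len 0.109 yaw -0.264
A [0.402 0.255 0.17 ] [0.431 0.359 0.17 ] [0.4165 0.307  0.17  ] len 0.108 yaw -0.276
rail [ 0.559 -0.126  0.17 ] [0.632 0.175 0.17 ] [0.5958 0.0245 0.17  ] len 0.309 yaw -0.238
torch [0.5929 0.0239 0.186 ]
key [ 0.5851 -0.0223  0.214 ]
tag [ 0.5754 -0.0702  0.186 ]
bar1 [0.5899 0.0014 0.17  ]
bar2 [ 0.5794 -0.048   0.17  ]
bar3 [0.5986 0.0481 0.17  ]
```

Request:
apply_moves(deltas=[[0,-2,-4,0,0,0,0],[0,-2,-4,0,0,0,0],[0,-2,-4,0,0,0,0],[0,-2,-4,0,0,0,0],[0,-2,-4,0,0,0,0],[0,-2,-4,0,0,0,0],[0,-1,-2,0,0,0,0],[0,0,0,0,0,0,0],[0,0,0,0,0,0,0]])

```text
time_s: 1.8
ee_pos: [0.4205, -0.359, 0.3302]
eef_rot: [-3.141, -0.001, 1.571]
force: [0.3, 0.2, 0.1]
grip_width: 0.0942
grip_force: 0.0
```

Run:
```python
from h import *
c=snap('wrist','w2'); print(ctrl.get_obs()['ee_pos'],ctrl.get_obs()['eef_rot'])
m=(c['img'].max(2)<75).astype(np.uint8); m[330:]=0
n,l,st,ce=cv2.connectedComponentsWithStats(m)
for i in range(1,n):
    if st[i,4]>150: print(st[i],ce[i].round(0))
```

```text
[ 0.42077927 -0.35871034  0.33035496] [-3.14158435e+00 -3.90615045e-04  1.57216517e+00]
[ 291  118   44  127 1621] [312. 183.]
[607 148  33  76 359] [617. 182.]
[181 285  35  45 850] [203. 313.]
[421 285  35  45 862] [434. 312.]
[265 322  41   8 174] [291. 327.]
```

View pics/w2.png

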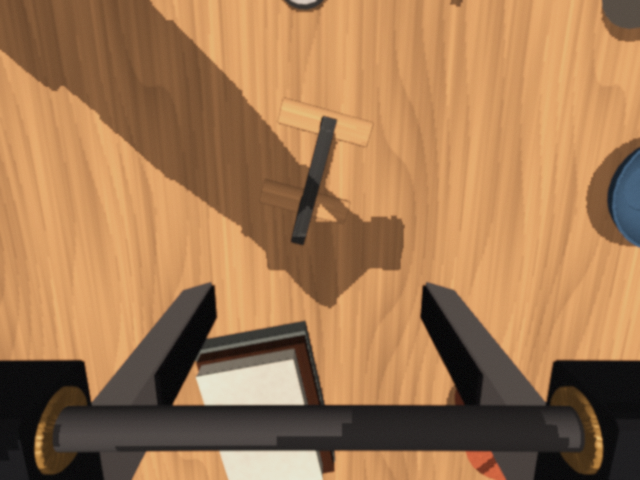

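Run:
```python
from h import *
c=load('w2')
m=(c['img'].max(2)<75).astype(np.uint8); m[330:]=0
n,l,st,ce=cv2.connectedComponentsWithStats(m)
i=[i for i in range(1,n) if st[i,4]>1000][0]
q=np.argwhere(l==i)[:,::-1].astype(np.float32)
b=cv2.boxPoints(cv2.minAreaRect(q)); print(b)
p=np.array([onz(c,x,.17)[:2] for x in b]);print(p.round(4),p.mean(0))
P=np.array([onz(c,x,.17)[:2] for x in q[::3]]);w,v=np.linalg.eigh(np.cov(P.T));print(P.mean(0),np.arctan2(-v[0,1]/v[1,1],1))
```

```text
[[288.96234 241.09569]
 [322.4983  117.15836]
 [336.4969  120.94621]
 [302.96094 244.88354]]
[[ 0.3947 -0.3814]
 [ 0.4236 -0.2779]
 [ 0.4348 -0.2808]
 [ 0.4068 -0.3848]] [ 0.41498582 -0.33121031]
[ 0.41499023 -0.33162445] -0.2674875318315601
```

Stand B's bar centre is at (0.415, −0.331) with yaw −0.27. The measured size is 107 × 11.7 mm, which matches the spec. Next I go to the key.

Request:
apply_moves(deltas=[[0,2,4.2,0,0,0,-0.05],[0,2,4.2,0,0,0,-0.05],[0,2,4.2,0,0,0,-0.05],[0,2,4.2,0,0,0,-0.045],[0,2,4.2,0,0,0,0],[0,2,4.2,0,0,0,0],[0,2.2,4.2,0,0,0,0],[0,2.2,4.3,0,0,0,0],[0,0,0,-3,0,0,0],[0,0,0,0,0,0,0]])

```text
time_s: 2.85
ee_pos: [0.5831, -0.0202, 0.297]
eef_rot: [-3.136, 0.001, 1.38]
force: [-0.7, 1.2, -1.0]
grip_width: 0.0941
grip_force: 0.0
```

Run:
```python
from h import *
c=snap('wrist','w3');o=ctrl.get_obs(); print(o['ee_pos'],o['eef_rot'])
i=cv2.imread('pics/w3.png'); cv2.imwrite('pics/crop3.png',cv2.resize(i[0:400,200:440],None,fx=1.5,fy=1.5,interpolation=cv2.INTER_CUBIC))
T=c['pose'];Ti=np.linalg.inv(T)
def pr(X):
    x=Ti[:3]@np.r_[X,1];u=np.array([x[0],-x[1]])/-x[2];u*=1+float(c['k1'])*(u@u);return (c['K']@np.r_[u,1])[:2]
print('key',pr([.585,-.0223,.214]),'torch',pr([.593,.024,.186]))
```

```text
[ 0.5833133  -0.02136745  0.29932503] [-3.13832436e+00  3.22801551e-04  1.37819595e+00]
key [322.59700229 243.63425627] torch [321.31602545 169.36023778]
```

View pics/crop3.png

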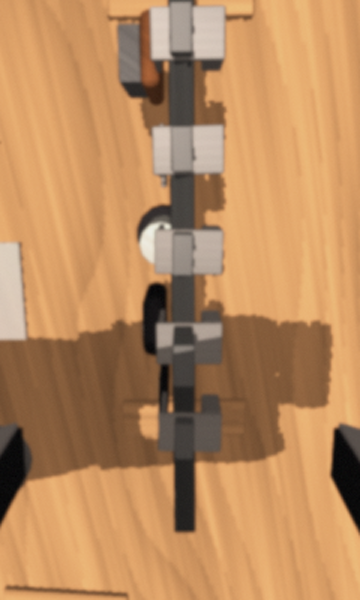

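Run:
```python
from h import *
c=load('w3')
for n,p,z in [('brush clip',(187,33),.174),('opener clip',(188,149),.174),('torch clip',(189,251),.174),('key clip',(189,342),.174),('tag clip',(189,429),.174),('key top',(185,352),.214),('bar top',(181,5),.17),('barbot',(184,531),.17)]:
    print(n,onz(c,(200+p[0]/1.5,p[1]/1.5),z).round(4))
```

```text
brush clip [0.6135 0.1189 0.174 ]
opener clip [0.6048 0.0704 0.174 ]
torch clip [0.5964 0.0234 0.174 ]
key clip [ 0.5878 -0.0222  0.174 ]
tag clip [ 0.5789 -0.0695  0.174 ]
key top [ 0.5867 -0.0162  0.214 ]
bar top [0.6131 0.1313 0.17  ]
barbot [ 0.5643 -0.1319  0.17  ]
```

Request:
apply_moves(deltas=[[0,0.2,-0.1,-3,0,0,0],[0,0,0,-3,0,0,0],[0,0,0,-2.5,0,0,0],[0,0,0,-1,0,0,0],[0,0,0,0,0,0,0],[120,0,0,0,0,0,0],[190,0,0,0,0,0,0],[255,0,0,0,0,0,0],[255,0,0,0,0,0,0],[255,0,0,0,0,0,0]], grip_force=20)

```text
time_s: 3.9
ee_pos: [0.5861, -0.024, 0.2057]
eef_rot: [3.141, -0.0, 1.376]
force: [-0.5, -1.3, -0.5]
grip_width: 0.0573
grip_force: 0.0
```

Request:
apply_moves(deltas=[[255,0,0,0,0,0,0],[255,0,0,0,0,0,0],[255,0,0,0,0,0,0],[255,0,0,0,0,0,0]])

```text
time_s: 4.3
ee_pos: [0.586, -0.024, 0.2054]
eef_rot: [-3.142, -0.0, 1.376]
force: [0.6, -0.1, -0.5]
grip_width: 0.0256
grip_force: 0.0
```

Request:
apply_moves(deltas=[[255,0,0,0,0,0,0],[255,0,0,0,0,0,0],[255,0,0,0,0,0,0],[255,0,0,0,0,0,0],[255,0,0,0,0,0,0]])

```text
time_s: 4.8
ee_pos: [0.586, -0.024, 0.2054]
eef_rot: [-3.142, -0.0, 1.376]
force: [0.3, -0.2, 0.1]
grip_width: 0.0008
grip_force: 0.0
```

The jaws closed to 0.8 mm, so the tab was missed. I'll look again.

Run:
```python
from h import *
snap('wrist','w4');snap('side','s4');print(ctrl.get_obs()['ee_pos'])
a=cv2.imread('pics/w4.png');s=cv2.imread('pics/s4.png')
o=np.zeros((600,800,3),np.uint8)
o[:,:400]=cv2.resize(a[0:480,200:440],(300,600)) if 0 else cv2.resize(a[80:480,190:457],(400,600),interpolation=cv2.INTER_CUBIC)
o[:,400:]=cv2.resize(s[110:290,220:340],(400,600),interpolation=cv2.INTER_CUBIC)
cv2.imwrite('pics/crop4.png',o)
```

```text
[ 0.58598772 -0.02399896  0.20544062]
```

View pics/crop4.png

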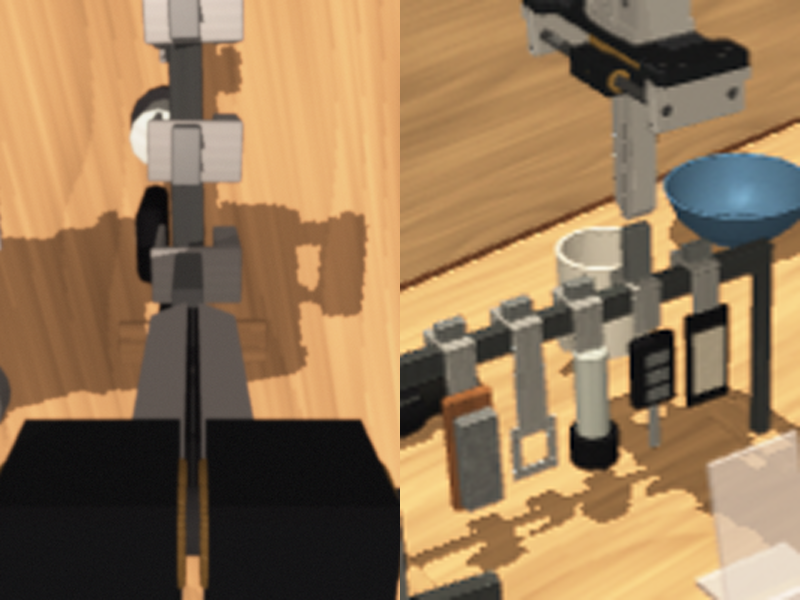

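```bash
cat >> h.py <<'E'
def proj(c,X):
    x=np.linalg.inv(c['pose'])[:3]@np.r_[X,1];u=np.array([x[0],-x[1]])/-x[2];u=u*(1+float(c['k1'])*(u@u));return (c['K']@np.r_[u,1])[:2].round(1)
E
python3 - <<'E'
from h import *
w=load('w4');s=load('s4');e=np.array([.586,-.024,.2054])
S=lambda p:np.array([(p[0]-400)*120/400+220,p[1]*180/600+110])
Wc=lambda p:np.array([p[0]/1.498+190,p[1]/1.5+80])
print('tip proj wrist',proj(w,e-[0,0,.025]),'seen',Wc((193,305)))
print('tip proj side',proj(s,e-[0,0,.025]),'seen',S((637,214)))
print('key top side for z.214',onz(s,S((637,226)),.214))
for n,p in [('torch tabtop',(585,285)),('tag',(700,245)),('opener',(520,303)),('brush',(450,325))]: print(n,onz(s,S(p),.186).round(4))
for n,p in [('key clip',(197,275)),('torch clip',(195,151))]: print(n,onz(w,Wc(p),.174).round(4))
print('side keytop 2view',tri([ray(s,S((637,226))),ray(load('w3'),(200+185/1.5,352/1.5))]))
E
```

```text
tip proj wrist [318.6 270.9] seen [318.83845127 283.33333333]
tip proj side [291.5 189.8] seen [291.1 174.2]
key top side for z.214 [ 0.58197011 -0.02030118  0.214     ]
torch tabtop [0.5836 0.0267 0.186 ]
tag [ 0.5704 -0.0684  0.186 ]
opener [0.5955 0.0734 0.186 ]
brush [0.6052 0.1242 0.186 ]
key clip [ 0.588  -0.0222  0.174 ]
torch clip [0.5962 0.0236 0.174 ]
side keytop 2view (array([ 0.5849464 , -0.0191609 ,  0.21235866]), [np.float64(0.0029480827141351775), np.float64(0.002948082714135118)])
```

Run:
```python
from h import *
print(ctrl.tip_reach)
w=load('w4');s=load('s4');e=np.array([.586,-.024,0])
for z in (.18,.19,.2,.21,.22,.23): print(z,proj(w,e+[0,0,z]),proj(s,e+[0,0,z]))
```

```text
0.025
0.18 [318.6 270.6] [291.5 189.9]
0.19 [318.6 277.2] [291.4 186.1]
0.2 [318.6 284.4] [291.3 182.2]
0.21 [318.6 292.2] [291.1 178.3]
0.22 [318.6 300.9] [291.  174.3]
0.23 [318.6 310.4] [290.9 170.4]
```

Run:
```python
from h import *
s=load('side0');w=load('wrist0');w3=load('w3')
for z in (.165,.185,.205): print(z,[proj(s,[x,0,z]) for x in (.503,.597)],[proj(w,[x,0,z]) for x in (.503,.597)])
i=s['img'].copy()[130:250,250:350]
i2=cv2.resize(load('side0')['img'][130:250,250:350],(500,600),interpolation=cv2.INTER_CUBIC)
i3=cv2.resize(w['img'][260:400,120:232],(300,375),interpolation=cv2.INTER_CUBIC)
o=np.zeros((600,800,3),np.uint8);o[:,:500]=i2;o[:375,500:]=i3
cv2.imwrite('pics/crop5.png',o[:,:,::-1])
```

```text
0.165 [array([309.2, 212.2]), array([280.7, 197.6])] [array([233.5, 271. ]), array([404.7, 271. ])]
0.185 [array([309.1, 204.3]), array([280.4, 189.9])] [array([225.7, 284.8]), array([412.5, 284.9])]
0.205 [array([309. , 196.3]), array([280.1, 182.1])] [array([216.5, 301.4]), array([421.8, 301.5])]
```

View pics/crop5.png

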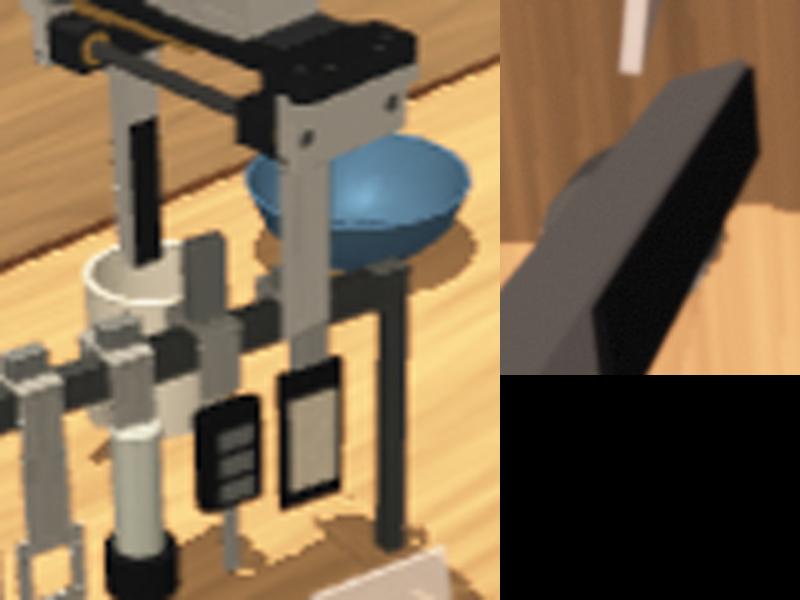

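The side view (far fingertip at 279,182) and the wrist view both put the real fingertips about 15 mm above the reported TCP height. That is 40 mm short of the stated tip reach, so the jaws closed just above the tab. I'll open again and go down 40 mm more.

Request:
apply_moves(deltas=[[110,0,0.2,0,0,0,0],[110,0,0,0,0,0,0],[110,0,0,0,0,0,0],[110,0,0,0,0,0,0],[110,0,0,0,0,0,0],[110,0,0,0,0,0,0],[110,0,0,0,0,0,0],[110,0,0,0,0,0,0]])

```text
time_s: 5.7
ee_pos: [0.586, -0.022, 0.2055]
eef_rot: [3.142, 0.0, 1.376]
force: [0.2, 0.4, 0.1]
grip_width: 0.053
grip_force: 0.0
```

Request:
apply_moves(deltas=[[110,0,0,-1,0,0,0],[110,0,0,-1,0,0,0],[110,0,0,-1,0,0,0],[110,0,0,-0.5,0,0,0],[110,0,0,0,0,0,0]])

```text
time_s: 6.2
ee_pos: [0.5856, -0.022, 0.1693]
eef_rot: [-3.14, 0.0, 1.376]
force: [-0.1, -0.6, -0.8]
grip_width: 0.0536
grip_force: 0.0
```

Request:
apply_moves(deltas=[[255,0,0,0,0,0,0],[255,0,0,0,0,0,0],[255,0,0,0,0,0,0],[255,0,0,0,0,0,0],[255,0,0,0,0,0,0],[255,0,0,0,0,0,0],[255,0,0,0,0,0,0],[255,0,0,0,0,0,0]], grip_force=20)

```text
time_s: 7.0
ee_pos: [0.586, -0.022, 0.1705]
eef_rot: [-3.142, -0.0, 1.376]
force: [-0.8, 0.7, 0.2]
grip_width: 0.0101
grip_force: 20.0
```

Request:
apply_moves(deltas=[[255,0,0,0.5,0,0,0],[255,0,0,1,0,0,0],[255,0,0,1.5,0,0,0],[255,0,0,2,0,0,0],[255,0,0,2,0,0,0],[255,0,0,3,0,0,0],[255,0,0,3,0,0,0],[255,0,0,3,0,0,0],[255,0,0,1,0,0,0],[255,0,0,0,0,0,0]])

```text
time_s: 8.0
ee_pos: [0.5862, -0.022, 0.3416]
eef_rot: [3.139, -0.0, 1.376]
force: [0.4, -0.8, -1.6]
grip_width: 0.0096
grip_force: 20.0
```

Request:
apply_moves(deltas=[[255,-1.1,-2,0,0,0,0],[255,-2,-4,0,0,0,-0.02],[255,-2,-4,0,0,0,-0.02],[255,-2,-4,0,0,0,-0.02],[255,-2,-4,0,0,0,-0.013],[255,-2,-4,0,0,0,0],[255,-2,-4,0,0,0,0],[255,-2,-3,0,0,0,0],[255,-2,-1.9,0,0,0,0],[255,0,0,0,0,0,0]])

```text
time_s: 9.0
ee_pos: [0.4129, -0.3328, 0.3386]
eef_rot: [-3.139, -0.001, 1.299]
force: [-0.0, 0.2, -1.3]
grip_width: 0.0097
grip_force: 20.0
```

Request:
apply_moves(deltas=[[255,0,0,0,0,0,0],[255,0,0,0,0,0,0],[255,0,0,0,0,0,0]])

```text
time_s: 9.3
ee_pos: [0.4156, -0.3302, 0.3401]
eef_rot: [-3.141, -0.0, 1.304]
force: [0.5, -0.4, -2.0]
grip_width: 0.0099
grip_force: 20.0
```

Run:
```python
from h import *
c=snap('wrist','w6');s=snap('scene','c6');o=ctrl.get_obs();print(o['ee_pos'],o['eef_rot'],o['grip_width'],o['force'])
a=c['img'][80:480,190:457];
o=np.zeros((600,800,3),np.uint8)
o[:,:400]=cv2.resize(a,(400,600),interpolation=cv2.INTER_CUBIC)
o[:,400:]=cv2.resize(s['img'][160:310,140:240],(400,600),interpolation=cv2.INTER_CUBIC)
cv2.imwrite('pics/crop6.png',o[:,:,::-1])
```

```text
[ 0.41547985 -0.33041328  0.34028177] [-3.14145561e+00 -1.41040012e-04  1.30393511e+00] 0.010118611036388708 [-0.63099182 -0.41184052 -0.39812259]
```

Request:
apply_moves(deltas=[[255,0,0,-2,0,0,0],[255,0,0,-3,0,0,0],[255,0,0,-3,0,0,0],[255,0,0,-3,0,0,0],[255,0,0,-2,0,0,0],[255,0,0,-0.5,0,0,0],[255,0,0,-0.5,0,0,0],[255,0,0,-0.5,0,0,0],[255,0,0,0,0,0,0],[255,0,0,0,0,0,0]])

```text
time_s: 10.4
ee_pos: [0.4152, -0.3311, 0.1961]
eef_rot: [3.141, 0.0, 1.303]
force: [-0.7, -0.4, -1.4]
grip_width: 0.0098
grip_force: 20.0
```

Clip mouth is over the bar with no contact force. I continue down.

Request:
apply_moves(deltas=[[255,0,0,-0.6,0,0,0],[255,0,0,-0.6,0,0,0],[255,0,0,-0.6,0,0,0],[255,0,0,-0.4,0,0,0],[255,0,0,-0.2,0,0,0],[255,0,0,0,0,0,0]])

```text
time_s: 11.0
ee_pos: [0.4149, -0.3309, 0.1712]
eef_rot: [-3.141, -0.0, 1.303]
force: [0.5, -0.2, -1.3]
grip_width: 0.0098
grip_force: 20.0
```

Request:
apply_moves(deltas=[[255,0,0,-0.1,0,0,0],[255,0,0,-0.1,0,0,0],[255,0,0,0,0,0,0]])

```text
time_s: 11.3
ee_pos: [0.4151, -0.3311, 0.1705]
eef_rot: [3.141, 0.001, 1.303]
force: [-2.7, 2.3, 6.5]
grip_width: 0.0099
grip_force: 20.0
```

Seated (+6.5 N up). Release, then go up and across to view stand A.

Request:
apply_moves(deltas=[[120,0,0,0,0,0,0],[120,0,0,0,0,0,0],[120,0,0,0,0,0,0],[120,0,0,0,0,0,0],[120,0,0,0,0,0,0],[120,0,0,0,0,0,0],[120,0,0,3,0,0,0],[120,0,0,4,0,0,0],[120,0,0,5,0,0,0],[120,0,0,4,0,0,0]])

```text
time_s: 12.3
ee_pos: [0.4149, -0.3309, 0.3323]
eef_rot: [3.14, 0.001, 1.303]
force: [1.3, -0.5, 0.2]
grip_width: 0.0495
grip_force: 0.0
```

Request:
apply_moves(deltas=[[0,0,5,0,0,0,0],[0,0,5,0,0,0,0],[0,0,5,0,0,0,0],[0,0,5,0,0,0,0],[0,0,5,0,0,0,0],[0,0,5,0,0,0,0],[0,0,5,0,0,0,0],[0,0,5,0,0,0,0],[0,0,5,0,0,0,0],[0,0,5,0,0,0,0]])

```text
time_s: 13.3
ee_pos: [0.4144, 0.1711, 0.3297]
eef_rot: [3.141, -0.0, 1.303]
force: [1.4, 0.2, -0.3]
grip_width: 0.0941
grip_force: 0.0
```

Request:
apply_moves(deltas=[[0,0,5,0,0,0,0],[0,0,4,0,0,0,0],[0,0,0,0,0,0,0],[0,0,0,0,0,0,0],[0,0,0,0,0,0,0]])

```text
time_s: 13.8
ee_pos: [0.4151, 0.2582, 0.3296]
eef_rot: [3.141, -0.0, 1.302]
force: [-0.6, 0.3, -0.2]
grip_width: 0.0941
grip_force: 0.0
```

Run:
```python
from h import *
c=snap('wrist','w7');s=snap('scene','c7');o=ctrl.get_obs();print(o['ee_pos'],o['eef_rot'],o['grip_width'])
o=np.zeros((600,800,3),np.uint8)
o[:400,:]=cv2.resize(c['img'][50:300,70:570],(800,400),interpolation=cv2.INTER_CUBIC)
o[400:,:400]=cv2.resize(s['img'][225:285,150:270],(400,200),interpolation=cv2.INTER_CUBIC)
o[400:,400:]=cv2.resize(s['img'][235:305,262:402],(400,200),interpolation=cv2.INTER_CUBIC)
cv2.imwrite('pics/crop7.png',o[:,:,::-1])
```

```text
[0.4152351  0.2579685  0.32976063] [ 3.14110215e+00 -3.03703987e-04  1.30124719e+00] 0.0940491021433047
```

View pics/crop7.png

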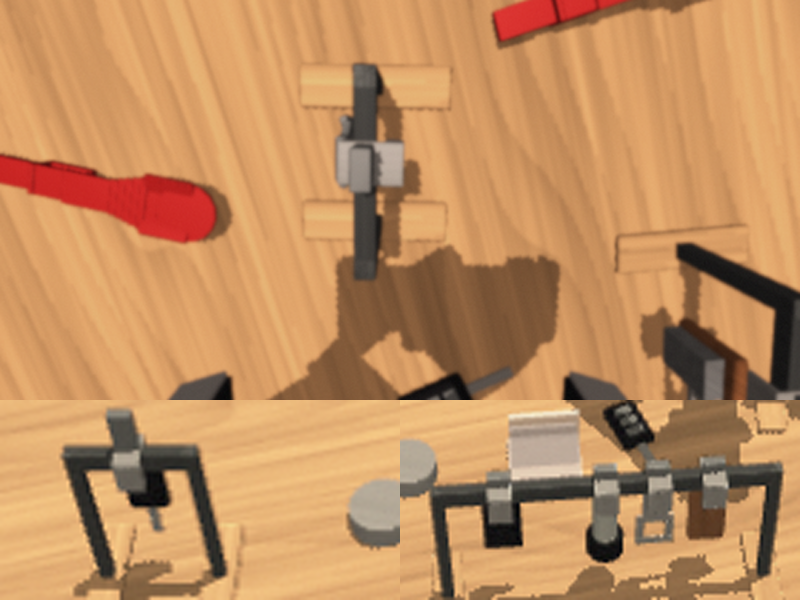

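Key hangs on stand B and the neighbours are undisturbed. Stand A is parallel to the tool, with its bar ends at crop (366,65) and (366,275) and the horn tab top at (361,167).

Run:
```python
from h import *
c=load('w7');f=lambda x,y:(70+x/1.6,50+y/1.6)
for n,p,z in [('a',(365,64),.17),('b',(366,278),.17),('clip',(370,163),.174),('tabtop',(361,167),.214)]: print(n,onz(c,f(*p),z).round(4))
```

```text
a [0.4266 0.3602 0.17  ]
b [0.397  0.2562 0.17  ]
clip [0.416 0.314 0.174]
tabtop [0.414 0.316 0.214]
```

Request:
apply_moves(deltas=[[110,-0.2,2.8,0,0,0,0],[110,0,2.8,0,0,0,0],[110,0,0,-2,0,0,0],[110,0,0,-4,0,0,0],[110,0,0,-3,0,0,0],[110,0,0,-3,0,0,0],[110,0,0,-2,0,0,0],[110,0,0,-1,0,0,0],[110,0,0,-0.9,0,0,0],[110,0,0,0,0,0,0]])

```text
time_s: 14.9
ee_pos: [0.4131, 0.3146, 0.1702]
eef_rot: [-3.141, 0.0, 1.302]
force: [0.3, -0.8, 0.3]
grip_width: 0.0536
grip_force: 0.0
```

Request:
apply_moves(deltas=[[255,0,0,0,0,0,0],[255,0,0,0,0,0,0],[255,0,0,0,0,0,0],[255,0,0,0,0,0,0],[255,0,0,0,0,0,0],[255,0,0,0,0,0,0],[255,0,0,0,0,0,0],[255,0,0,0,0,0,0]], grip_force=20)

```text
time_s: 15.7
ee_pos: [0.413, 0.315, 0.1705]
eef_rot: [3.142, -0.0, 1.303]
force: [-0.6, -0.7, 1.0]
grip_width: 0.0099
grip_force: 20.0
```

Request:
apply_moves(deltas=[[255,0,0,0.5,0,0,0],[255,0,0,1,0,0,0],[255,0,0,1.5,0,0,0],[255,0,0,2,0,0,0],[255,0,0,3,0,0,0],[255,0,0,3,0,0,0],[255,0,0,3,0,0,0],[255,0,0,3,0,0,0],[255,0,0,1,0,0,0],[255,0,0,0,0,0,0]])

```text
time_s: 16.7
ee_pos: [0.4132, 0.3151, 0.3515]
eef_rot: [3.14, -0.002, 1.303]
force: [0.4, 0.4, -1.7]
grip_width: 0.0098
grip_force: 20.0
```

Request:
apply_moves(deltas=[[255,1.5,-3,0,0,0,0.02],[255,2,-4,0,0,0,0.02],[255,2,-4,0,0,0,0.02],[255,2,-4,0,0,0,0.017],[255,2,-4,0,0,0,0],[255,2,-4,0,0,0,0],[255,2,-4,0,0,0,0],[255,2,-4,0,0,0,0],[255,1.6,-2.8,0,0,0,0],[255,0,0,0,0,0,0]])

```text
time_s: 17.7
ee_pos: [0.5847, -0.0263, 0.3473]
eef_rot: [-3.137, 0.001, 1.376]
force: [-0.7, 0.6, -1.3]
grip_width: 0.0098
grip_force: 20.0
```

Request:
apply_moves(deltas=[[255,0,0,0,0,0,0],[255,0,0,0,0,0,0],[255,0,0,0,0,0,0]])

```text
time_s: 18.0
ee_pos: [0.5837, -0.022, 0.3504]
eef_rot: [-3.142, -0.0, 1.381]
force: [-0.7, 0.1, 0.3]
grip_width: 0.0099
grip_force: 20.0
```

Run:
```python
from h import *
o=ctrl.get_obs();print(o['ee_pos'],o['eef_rot'],o['grip_width'],o['force'])
```

```text
[ 0.58367731 -0.022012    0.35039439] [-3.14157432e+00 -6.11271532e-05  1.38112739e+00] 0.009868367659044022 [-0.7367689   0.07193815  0.26503744]
```

Request:
apply_moves(deltas=[[255,0.1,-0.1,0,0,0,0],[255,0,0,-1,0,0,0],[255,0,0,-1,0,0,0],[255,0,0,-1,0,0,0],[255,0,0,-1,0,0,0],[255,0,0,-1,0,0,0],[255,0,0,-1,0,0,0],[255,0,0,-1,0,0,0],[255,0,0,0,0,0,0],[255,0,0,0,0,0,0]])

```text
time_s: 19.0
ee_pos: [0.585, -0.024, 0.2805]
eef_rot: [3.142, -0.0, 1.38]
force: [-0.1, -0.7, -0.2]
grip_width: 0.0098
grip_force: 20.0
```

Run:
```python
from h import *
# torch head / tag / horn blade mid columns in the scene view; horn is above the gap here
c=snap('scene','c8');s=snap('side','s8');o=ctrl.get_obs();print(o['ee_pos'],o['force'])
# expected horn blade centre and edges vs. picture grey runs on one row
e=o['ee_pos'];a=.19;R2=lambda x,y:np.array([x*np.cos(a)+y*np.sin(a),-x*np.sin(a)+y*np.cos(a)])
tz=e[2]+.024
for y in(-.022,0,.022):
    q=e[:2]+R2(-.015,y); print('blade',y,proj(s,[*q,tz-.125]))
p=proj(s,[*(e[:2]+R2(-.015,0)),tz-.125]);r=int(round(p[1]));
print('row',r,[(x,*s['img'][r,x]) for x in range(int(p[0])-18,int(p[0])+19)])
```

```text
[ 0.58518245 -0.02403075  0.28103162] [ 0.88957839  0.51555703 -2.41068452]
blade -0.022 [303.3 190. ]
blade 0 [295.2 192.6]
blade 0.022 [287.  195.2]
row 193 [(277, np.uint8(161), np.uint8(153), np.uint8(134)), (278, np.uint8(171), np.uint8(158), np.uint8(135)), (279, np.uint8(197), np.uint8(183), np.uint8(156)), (280, np.uint8(197), np.uint8(183), np.uint8(156)), (281, np.uint8(196), np.uint8(182), np.uint8(155)), (282, np.uint8(194), np.uint8(180), np.uint8(154)), (283, np.uint8(188), np.uint8(174), np.uint8(148)), (284, np.uint8(181), np.uint8(168), np.uint8(143)), (285, np.uint8(188), np.uint8(174), np.uint8(150)), (286, np.uint8(161), np.uint8(149), np.uint8(129)), (287, np.uint8(99), np.uint8(96), np.uint8(86)), (288, np.uint8(89), np.uint8(86), np.uint8(79)), (289, np.uint8(75), np.uint8(73), np.uint8(66)), (290, np.uint8(77), np.uint8(75), np.uint8(68)), (291, np.uint8(82), np.uint8(80), np.uint8(72)), (292, np.uint8(86), np.uint8(84), np.uint8(75)), (293, np.uint8(85), np.uint8(82), np.uint8(74)), (294, np.uint8(82), np.uint8(80), np.uint8(72)), (295, np.uint8(85), np.uint8
[... 214 characters left out ...]
), (300, np.uint8(83), np.uint8(81), np.uint8(74)), (301, np.uint8(84), np.uint8(83), np.uint8(75)), (302, np.uint8(84), np.uint8(83), np.uint8(74)), (303, np.uint8(72), np.uint8(70), np.uint8(63)), (304, np.uint8(44), np.uint8(44), np.uint8(40)), (305, np.uint8(42), np.uint8(43), np.uint8(38)), (306, np.uint8(42), np.uint8(42), np.uint8(38)), (307, np.uint8(79), np.uint8(75), np.uint8(67)), (308, np.uint8(114), np.uint8(109), np.uint8(96)), (309, np.uint8(112), np.uint8(106), np.uint8(94)), (310, np.uint8(112), np.uint8(105), np.uint8(94)), (311, np.uint8(111), np.uint8(104), np.uint8(93)), (312, np.uint8(109), np.uint8(103), np.uint8(92)), (313, np.uint8(111), np.uint8(105), np.uint8(93))]
```

The blade spans columns 287–303, exactly where predicted (287.0–303.3), so the grasp is centred. Lowering on.

Request:
apply_moves(deltas=[[255,0,0.1,-1,0,0,0],[255,0,0,-1,0,0,0],[255,0,0,-1,0,0,0],[255,0,0,-1,0,0,0],[255,0,0,-1,0,0,0],[255,0,0,-1,0,0,0],[255,0,0,-1,0,0,0],[255,0,0,-0.7,0,0,0],[255,0,0,0,0,0,0]])

```text
time_s: 20.0
ee_pos: [0.5846, -0.023, 0.2023]
eef_rot: [-3.14, 0.0, 1.38]
force: [-0.2, 0.1, -0.5]
grip_width: 0.0098
grip_force: 20.0
```

Request:
apply_moves(deltas=[[255,0,0,-0.4,0,0,0],[255,0,0,-0.4,0,0,0],[255,0,0,0,0,0,0]])

```text
time_s: 20.3
ee_pos: [0.5849, -0.023, 0.195]
eef_rot: [-3.141, 0.0, 1.38]
force: [-0.2, 0.4, -0.2]
grip_width: 0.0102
grip_force: 20.0
```

Request:
apply_moves(deltas=[[255,0,0,-0.6,0,0,0],[255,0,0,-0.6,0,0,0],[255,0,0,-0.6,0,0,0],[255,0,0,-0.4,0,0,0],[255,0,0,-0.2,0,0,0],[255,0,0,0,0,0,0]])

```text
time_s: 20.9
ee_pos: [0.5849, -0.023, 0.1711]
eef_rot: [-3.141, 0.0, 1.38]
force: [-0.5, -0.3, -0.9]
grip_width: 0.0099
grip_force: 20.0
```

Request:
apply_moves(deltas=[[255,0,0,-0.1,0,0,0],[255,0,0,0,0,0,0]])

```text
time_s: 21.1
ee_pos: [0.5851, -0.023, 0.1706]
eef_rot: [3.141, -0.0, 1.38]
force: [-0.1, 0.5, -1.0]
grip_width: 0.0103
grip_force: 20.0
```

Request:
apply_moves(deltas=[[255,0,0,-0.1,0,0,0],[255,0,0,0,0,0,0]])

```text
time_s: 21.3
ee_pos: [0.5851, -0.023, 0.1705]
eef_rot: [3.14, -0.0, 1.38]
force: [-3.4, 0.5, 6.9]
grip_width: 0.0099
grip_force: 20.0
```

Seated. Release and retreat upward.

Request:
apply_moves(deltas=[[120,0,0,0,0,0,0],[120,0,0,0,0,0,0],[120,0,0,0,0,0,0],[120,0,0,0,0,0,0],[120,0,0,0,0,0,0],[120,0,0,0,0,0,0],[120,0,0,2,0,0,0],[120,0,0,4,0,0,0],[120,0,0,5,0,0,0],[120,0,0,4,0,0,0]])

```text
time_s: 22.3
ee_pos: [0.5849, -0.023, 0.3223]
eef_rot: [3.14, -0.0, 1.38]
force: [-0.2, -0.4, -0.3]
grip_width: 0.05
grip_force: 0.0
```

Request:
apply_moves(deltas=[[120,0,0,0,0,0,0],[120,0,0,0,0,0,0],[120,0,0,0,0,0,0]])

```text
time_s: 22.6
ee_pos: [0.5847, -0.023, 0.3179]
eef_rot: [-3.139, 0.0, 1.38]
force: [0.5, 0.8, -0.8]
grip_width: 0.0496
grip_force: 0.0
```

Run:
```python
from h import *
s=snap('scene','c9');t=snap('side','s9');a=load('scene0');b=load('side0')
# neighbours unchanged? patch shift by template matching (start vs now); horn tab where the geometry wants it
for n,i,j,P in [('scene',a,s,dict(torch=(.584,.026,.12),opener=(.595,.073,.12),brush=(.602,.12,.12),tag=(.567,-.066,.12))),('side',b,t,dict(torch=(.58,.026,.11),opener=(.59,.073,.11),brush=(.598,.12,.11),tag=(.563,-.066,.12)))]:
    for k,X in P.items():
        u,v=map(int,proj(i,X)); T=i['img'][v-8:v+9,u-7:u+8];S=j['img'][v-18:v+19,u-17:u+18]
        m=cv2.matchTemplate(S,T,cv2.TM_CCOEFF_NORMED);_,q,_,l=cv2.minMaxLoc(m);print(n,k,'shift',l[0]-10,l[1]-10,round(q,2))
r=[proj(t,[.585,-.023,z]) for z in(.214,.18)];print(r,[int(t['img'][int(y),int(r[0][0])].mean()) for y in np.arange(r[0][1]-8,r[1][1]+6,2)])
print(ctrl.get_obs()['time_s'],ctrl.get_obs()['ee_pos'])
```

```text
scene torch shift 0 0 0.98
scene opener shift 0 0 1.0
scene brush shift 0 0 1.0
scene tag shift 0 0 0.92
side torch shift 0 0 0.79
side opener shift 0 0 1.0
side brush shift 0 0 1.0
side tag shift 0 0 1.0
[array([291.1, 177. ]), array([291.4, 190.2])] [184, 192, 184, 180, 77, 79, 81, 82, 81, 81, 81, 80, 94, 180]
22.7 [ 0.58471861 -0.02298387  0.31801358]
```

```bash
python3 -c "
from station import ctrl
print(ctrl.hand_in())"
```

```text
the job is handed in; nothing more can be done
None
```

The car key now hangs on stand B and the shoe horn hangs blade-near in the freed gap on the rail; the job is handed in at about 23 s, the camera check showed no neighbour moved, and the hand-in gave no verdict.

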